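# Uncover a sealed wafer chamber, crack its stuck lid and hold it ajar

### The arm

A 6-joint arm with a two-finger parallel gripper is mounted at the origin on the work surface. World frame = base frame: x ahead of the robot, y to its left, z up, the work surface at z = 0. Lengths are in m, angles in rad, forces in N, time in s.
With the tool pointing down it reaches from about 0.4 to 0.825 m from the base axis. Payload 7 kg.
Tool frame: the origin (TCP) lies at the centre of the arm's flange, where the gripper is bolted on; the fingertips stand 178 mm ahead of it and the grasp point (between the pads) lies 159 mm ahead of it; z points along the fingers, y is the direction in which the jaws open and shut (so a half turn about z gives the same grasp; the last joint's range is limited). The gripper opens to 88 mm and grips with 3 to 60 N. Pads are 19 mm wide; open, the fingers measure 130 mm over their backs; the gripper's body (78 mm by 193 mm) begins 47 mm behind the grasp point.
Start: joints at [-0.914, 0.359, 0.012, 0, -1.224, -0.288], TCP at [0.243, -0.63, 0.405] pointing down, gripper open.
Joint ranges: [-3.07, 3.07], [-1.43, 2.12], [-1.02, 1.25], [-3.03, 1.67], [-3.05, -0], [-3.03, 3.03]. Speed limits (rad/s): [2.39, 2.39, 3.01, 3.14, 3.14, 3.14].

### API

Orientations are given as a rotation vector (axis times angle).
In Python, from plant import ctrl gives the robot as it stands.
- The arm moves only by the tool step_arm, never from a script. Its arguments are lists of equal length, an entry for each row: "delta_pos": the shift along the world's x, y, z in cm, a list of three; "turn": the turn, a rotation vector about the world's x, y, z in rad, a list of three; "fingers": the closure, from -1 (fully open) to 1 (shut). A call has 1 to 20 rows; each row is the pose to reach, as a shift and turn from the pose commanded when the call began; what a row does not reach only later rows make up. A row lasts 1/12 s, in which the tool goes at most 41.7 mm and 7.16 degrees, less where a joint would pass 70% of its speed; a pose out of reach is approached as far as the arm can. A call with a gripper value outside its range is refused whole. The fingers move at their own pace and stop on an object; the grip force is fixed at half the most. Time passes only in rows, so rows that repeat a pose let the fingers close. It gives the time, the measured TCP pose, the force and the opening at its end, in the units of the state.
- ctrl.sense(): the state, without advancing time (a new reading comes with each control period).
- ctrl.get_image(name): name is "scene" or "top" or "wrist"; returns a dict with "pixels" (420x560x3 uint8, blue, green, red), "range_z" (420x560 float32, m along the optical axis (not along the pixel's ray), 0 where there is no reading), "mtx" (3x3 intrinsics, pixels), "R" (3x3) and "t" (3): a world point X has camera coordinates R X + t; the wrist camera has in their place "hand_eye" (4x4, takes a point from camera to tool coordinates, whose origin is the TCP and whose axes are the flange's). Camera axes: x right, y down, z forward; pixel columns grow to the right and rows downward; lengths in m; the calibration is good to about 2 mm. The wrist camera is an equidistant fisheye: a pixel r from the principal point sees the ray r / f radians off the axis. A picture is of the moment at which its call begins: read the wrist's pose just before it.
- ctrl.close_job(): hands the job in, once; it reports no verdict.
The state is a dict: "clock": time; "joint_positions": joint angles; "qvel": joint speeds; "joint_torque": joint torques, N m; "eef_pos": TCP position; "tool_rot": TCP orientation; "force": force on the tool from outside, world axes, zero at the start; "moment": the same for the moment, N m; "finger_gap": finger opening in m.
Only numpy, scipy, OpenCV 4.12 (cv2) and the standard library are available. Lean on these libraries where they do the work, as an engineer would, in place of code of your own. Each camera call takes 0.05 s, during which the arm holds its last target.

### The job

Lift the amber cover off the wafer storage chamber by its knob and set it down gently, open side down, in the middle of the empty rubber mat. Then pull the chamber's steel lid by its bar handle until it breaks free of the sticky gasket, without yanking it away, and hold it level over the chamber, slightly open, about 3 cm above its seat: finish while still holding it there. Leave everything else on the table where it is.

Things in the scene. Friction and masses are not known exactly. Their poses are not given: they have to be found in the camera images.
- chamber: Fixed aluminium box, 200 x 200 x 80 mm high, that stores wafers; either left or right of the table's middle, turned by up to 0.35 rad. Its mouth is 150 x 150 mm, with a rubber gasket just inside. Origin: centre of its underside, on the table; z up, sides along x and y; the -x side, towards the robot, has a small gauge and valve.
- lid: Loose steel lid, about 0.42 kg: a square plate 160 x 160 x 10 mm resting on the chamber's rim, under the cover at the start, with a 124 mm square plug reaching 16 mm down into the mouth, where the gasket holds it. Origin: centre of the plate's underside; z up, sides along x and y, aligned with the chamber's.
- seat (a point): Middle of the chamber's mouth, level with its rim, 80 mm above the table: where the lid's origin lies when seated. Pulled straight up, the gasket resists from the first millimetre with a peak of about 20 N some 2 mm up (weight included), gives way within 7 mm and lets go of the plug altogether 13 mm above the seat; then only the weight, 3 to 6 N, is left.
- lid_bar (a point): Middle of the dark steel bar handle on top of the lid, over the lid's centre and 40 mm above the lid's origin (30 mm above the plate's upper face; 120 mm above the table when seated). The bar is round, 12 mm in diameter, 96 mm long over all, along the lid's y axis, on two posts 84 mm apart.
- cover: Loose see-through amber cover, a square shell 184 x 184 x 58 mm, 4 mm walls, open below, about 0.32 kg, standing on the chamber's top around the lid and over its handle (lift it 60 mm or more straight up to clear the handle). Origin: centre of its lower rim's plane; z up; sides along x and y.
- cover_knob (a point): Grip point of the cover's black round knob, on the cover's axis 85 mm above its lower rim. The knob is 34 mm in diameter and 22 mm high (its top 98 mm above the lower rim) on an 18 mm thick, 18 mm high stem.
- mat: Dark flat rubber mat, fixed, 230 x 230 x 4 mm, empty, on the other side of the table's middle from the chamber. Origin: centre of its underside on the table; sides along x and y.
- tweezers: Bystander: steel tweezers, 135 mm long, lying between chamber and mat. Origin near the middle, on the table.
- vial: Bystander: small glass vial, 34 mm in diameter, 55 mm high, between chamber and mat. Origin: centre of its underside.
- rinse_bottle: Bystander: white plastic bottle, 56 mm in diameter, 130 mm high, behind the vial. Origin: centre of its underside.
- mouse: Bystander: round black computer mouse, 62 mm across, 32 mm high, at the left. Origin: centre of its underside.

How it is judged:
By the outcome, as a careful person would: the job done as asked, in the order asked, and still so for the second after the job is handed in, while the arm keeps its last pose, push and grip.
It also fails if it takes over 56 s, if anything falls off the work surface, if the arm or the gripper's body presses on something with over 40 N, if the wrist force passes 120 N, or if a joint passes its speed limit or range.

## Working session

There is one attempt and no reset: what is moved stays moved. The work goes in short steps, Python scripts to look and compute and a tool call to move; the robot and the scene stay as the last step left them, time stands still between calls to the robot, and variables do not carry over. Pictures are saved under pics/ and viewed, and the job is handed in when it is done.

Besides the shell and the picture viewer there is one more tool, called after "Emit:" as name(argument=value, ...), one argument or row to a line, values as JSON. step_arm: Moves the arm, as the interface text tells. Its arguments: {"type":"object","properties":{"delta_pos":{"type":"array"},"turn":{"type":"array"},"fingers":{"type":"array"}},"required":["delta_pos","turn","fingers"]}

```bash
ls; mkdir -p pics
python3 - <<'E'
from plant import ctrl
import cv2,numpy as np
s=ctrl.sense();print({k:np.round(v,3) for k,v in s.items()})
for n in("scene","top"):
    d=ctrl.get_image(n);cv2.imwrite(f"pics/{n}0.png",d["pixels"]);np.savez(f"{n}0.npz",**d)
E
```

```text
pics
{'clock': np.float64(0.0), 'joint_positions': array([-0.914,  0.359,  0.011, -0.   , -1.224, -0.288]), 'qvel': array([-0.   ,  0.   , -0.   ,  0.003,  0.001, -0.001]), 'joint_torque': array([ 2.0000e-03, -5.8272e+01,  2.9305e+01,  6.9970e+00,  7.0000e-03,
       -0.0000e+00]), 'eef_pos': array([ 0.243, -0.629,  0.404]), 'tool_rot': array([ 5.760e-01, -3.088e+00, -3.000e-03]), 'force': array([ 0.772, -0.334,  0.005]), 'moment': array([0.004, 0.005, 0.01 ]), 'finger_gap': np.float64(0.088)}
```

View pics/top0.png

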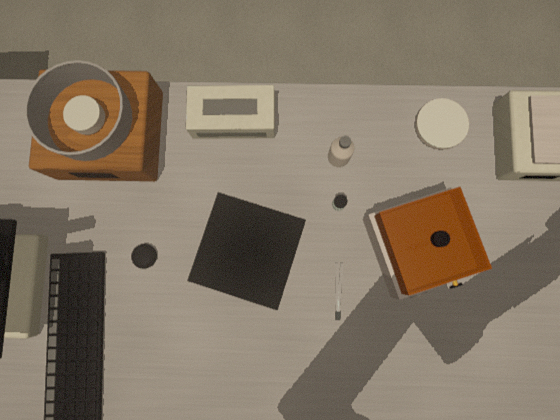

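View pics/scene0.png

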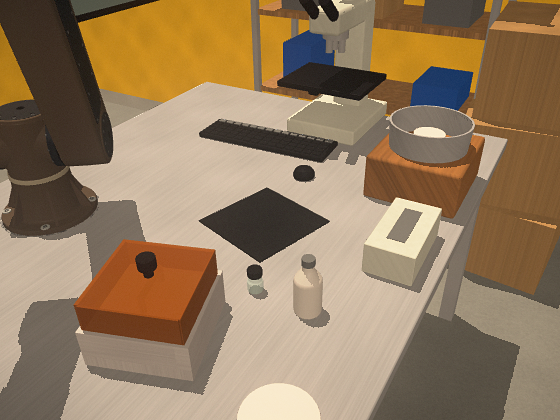

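```bash
cat > h.py <<'E'
import numpy as np,cv2
def load(n): return dict(np.load(n))
def atz(d,uv,z):
    uv=np.atleast_2d(uv).astype(float);K,R,t=d["mtx"],d["R"],d["t"]
    r=np.c_[uv,np.ones(len(uv))]@np.linalg.inv(K).T@R
    c=-R.T@t
    return c+r*((z-c[2])/r[:,2])[:,None]
def proj(d,X):
    X=np.atleast_2d(X);p=(X@d["R"].T+d["t"])@d["mtx"].T
    return p[:,:2]/p[:,2:]
E
python3 - <<'E'
from h import *
d=load("top0.npz")
print(d["mtx"],-d["R"].T@d["t"],d["R"])
p=d["pixels"]
cv2.imwrite("pics/c1.png",cv2.resize(p[180:305,360:500],None,fx=5,fy=4.6,interpolation=2)[:,:,:] if 0 else cv2.resize(p[180:300,360:500],None,fx=5,fy=5,interpolation=2))
cv2.imwrite("pics/c2.png",cv2.resize(p[185:315,180:310],None,fx=4.5,fy=4.5,interpolation=2))
E
```

```text
[[421.08186073   0.         280.59982292]
 [  0.         421.08186073 211.89415779]
 [  0.           0.           1.        ]] [0.464399   0.12235641 1.03285583] [[ 0.02228549 -0.99964094 -0.01487771]
 [-0.98970751 -0.01995501 -0.14170686]
 [ 0.1413591   0.01788259 -0.98979686]]
```

View pics/c1.png

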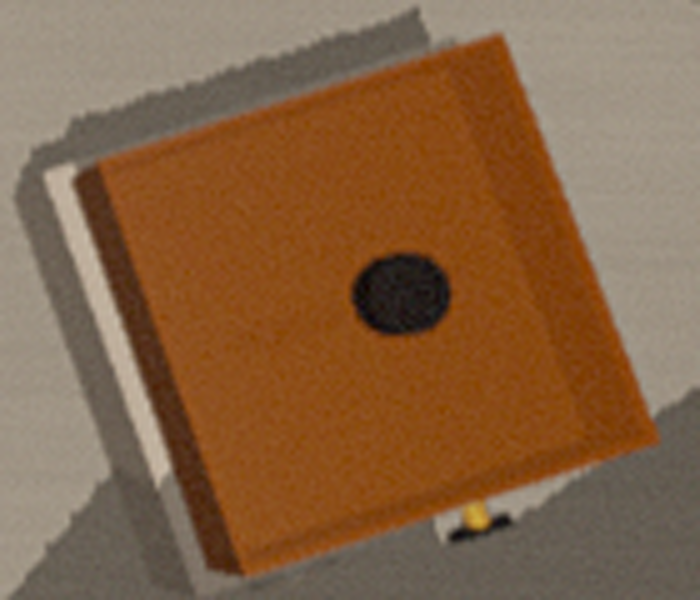

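View pics/c2.png

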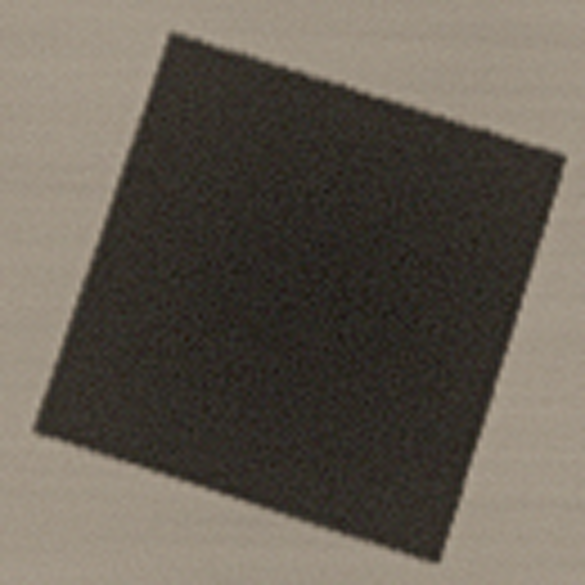

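Run:
```python
from h import *
d=load("top0.npz")
f=lambda c,s,o:(np.array(c,float)+.5)/s-.5+o
def rep(n,P):
    P=P[:,:2];e=[P[(i+1)%4]-P[i] for i in range(4)]
    print(n,P.mean(0),np.round([np.linalg.norm(x) for x in e],4),np.round([(np.arctan2(x[1],x[0])+np.pi/4)%(np.pi/2)-np.pi/4 for x in e],4))
rep("cover",atz(d,f([(101,162),(502,34),(659,440),(243,576)],5,[360,180]),.138))
rep("mat",atz(d,f([(170,32),(566,156),(439,563),(35,432)],4.5,[180,185]),.004))
print("knob top",atz(d,f([(402,292)],5,[360,180]),.176))
# chamber rim left corners
print("chamber left", atz(d,f([(43,170),(200,597)],5,[360,180]),.08))
d2=load("scene0.npz");p=d2["pixels"]
# check via depth: knob in top
def cloud(d):
    z=d["range_z"];v,u=np.nonzero(z>0);r=np.c_[u,v,np.ones(len(u))]@np.linalg.inv(d["mtx"]).T*z[v,u][:,None]
    return (r-d["t"])@d["R"]
for q in (d,d2):
    C=cloud(q);m=(C[:,2]>.155)&(C[:,2]<.19)&(abs(C[:,0]-.46)<.15)&(abs(C[:,1]+.2)<.2);print(C[m].mean(0),np.ptp(C[m],0),m.sum())
    m=(C[:,2]>.13)&(C[:,2]<.145)&(abs(C[:,0]-.43)<.15)&(abs(C[:,1]+.22)<.15);print(m.sum(),np.median(C[m],0) if m.sum() else 0)
    x=C[m][:,:2].astype(np.float32)
    if len(x)>50:print(cv2.minAreaRect(x))
cv2.imwrite("pics/c3.png",cv2.resize(p[220:390,60:240],None,fx=3.4,fy=3.4,interpolation=2))
```

```text
cover [ 0.53963062 -0.18888691] [0.1824 0.1817 0.1844 0.1819] [0.3302 0.3291 0.3311 0.3182]
mat [0.51676731 0.22143303] [0.2293 0.2284 0.228  0.229 ] [-0.286  -0.2856 -0.2834 -0.2797]
knob top [[ 0.53985815 -0.18632558  0.176     ]]
chamber left [[ 0.60058089 -0.06002992  0.08      ]
 [ 0.41125311 -0.12788878  0.08      ]]
[ 0.53969518 -0.18536278  0.17709288] [0.03241146 0.03252921 0.02704248] 275
5393 [ 0.51229551 -0.18157506  0.13941584]
((0.530947208404541, -0.19190597534179688), (0.16417519748210907, 0.1863197535276413), 18.77199935913086)
[ 0.54416084 -0.1963854   0.17230675] [0.03517183 0.03392517 0.02423152] 385
4950 [ 0.52089228 -0.21070252  0.13785774]
((0.5297201871871948, -0.19580337405204773), (0.16676510870456696, 0.1884845793247223), 18.628293991088867)
```

View pics/c3.png

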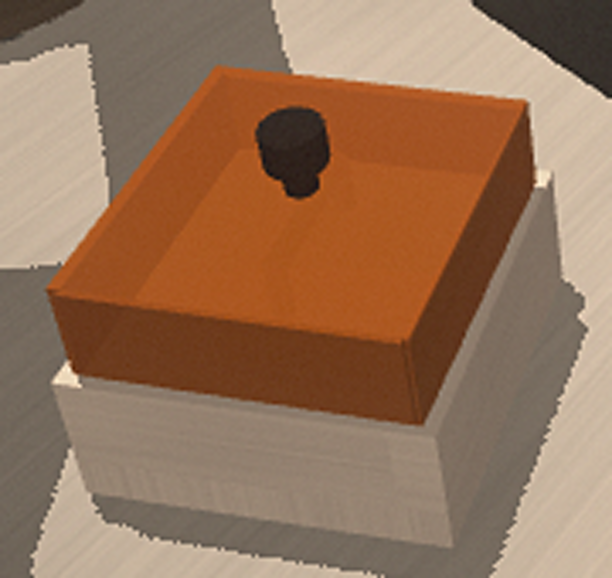

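The top view shows the covered chamber on the right, with the knob at about (440,239) px. The mat is on the left, centred near (247,250) px, and is turned about 0.61 rad relative to the cover. The scene view agrees. Next I go above the knob with the jaws along lid x.

Emit:
step_arm(
  delta_pos=[
    [1.5, 2.2, 0],
    [4, 6, 0],
    [7, 10.5, 0],
    [10, 15, 0],
    [13, 19.5, 0],
    [16, 24, 0],
    [19, 28.5, 0],
    [22, 33, 0],
    [24.5, 36.5, 0],
    [26.5, 39.5, 0],
    [28, 41.7, 0],
    [29, 43.2, 0],
    [29.5, 44, 0],
    [29.7, 44.1, 0],
    [29.7, 44.1, 0],
    [29.7, 44.1, 0],
    [29.7, 44.1, 0],
  ],
  turn=[
    [0, 0, 0.08],
    [0, 0, 0.19],
    [0, 0, 0.3],
    [0, 0, 0.42],
    [0, 0, 0.54],
    [0, 0, 0.66],
    [0, 0, 0.78],
    [0, 0, 0.9],
    [0, 0, 1.02],
    [0, 0, 1.14],
    [0, 0, 1.25],
    [0, 0, 1.35],
    [0, 0, 1.43],
    [0, 0, 1.49],
    [0, 0, 1.53],
    [0, 0, 1.53],
    [0, 0, 1.53],
  ],
  fingers=[-1, -1, -1, -1, -1, -1, -1, -1, -1, -1, -1, -1, -1, -1, -1, -1, -1],
)

```text
clock: 1.52
eef_pos: [0.5402, -0.1884, 0.4043]
tool_rot: [2.553, -1.83, -0.001]
force: [0.9, 0.2, 0.0]
finger_gap: 0.0875
```

```bash
cat >> h.py <<'E'
from scipy.spatial.transform import Rotation as Ro
def wproj(d,s,X):
    T=np.eye(4);T[:3,:3]=Ro.from_rotvec(s["tool_rot"]).as_matrix();T[:3,3]=s["eef_pos"]
    M=np.linalg.inv(T@d["hand_eye"]);X=np.atleast_2d(X);c=X@M[:3,:3].T+M[:3,3]
    rr=np.linalg.norm(c[:,:2],axis=1);th=np.arctan2(rr,c[:,2]);K=d["mtx"]
    return np.c_[K[0,2]+K[0,0]*th*c[:,0]/rr,K[1,2]+K[1,1]*th*c[:,1]/rr]
def watz(d,s,uv,z):
    uv=np.atleast_2d(uv).astype(float);K=d["mtx"]
    a=(uv-[K[0,2],K[1,2]])/[K[0,0],K[1,1]];th=np.linalg.norm(a,axis=1)
    r=np.c_[a/th[:,None]*np.sin(th)[:,None],np.cos(th)]
    T=np.eye(4);T[:3,:3]=Ro.from_rotvec(s["tool_rot"]).as_matrix();T[:3,3]=s["eef_pos"];T=T@d["hand_eye"]
    r=r@T[:3,:3].T;return T[:3,3]+r*((z-T[2,3])/r[:,2])[:,None]
E
python3 - <<'E'
from plant import ctrl
from h import *
s=ctrl.sense();d=ctrl.get_image("wrist")
print(s["clock"],s["eef_pos"],s["joint_positions"],s["force"],np.round(Ro.from_rotvec(s["tool_rot"]).as_matrix(),3))
np.savez("w1.npz",**d,**s)
p=d["pixels"].copy()
for x in wproj(d,s,[[.54,-.187,.178]]): cv2.drawMarker(p,tuple(int(round(v)) for v in x),(0,255,0),0,10)
cv2.imwrite("pics/w1.png",p)
E
```

```text
1.5167 [ 0.54023461 -0.18839082  0.40429666] [ 6.27655548e-03  1.90999811e-01 -2.19954774e-01 -1.20525413e-04
 -1.16063179e+00  3.20768726e-01] [0.91994561 0.20148749 0.02717556] [[ 0.321 -0.947 -0.001]
 [-0.947 -0.321  0.   ]
 [-0.     0.001 -1.   ]]
```

View pics/w1.png

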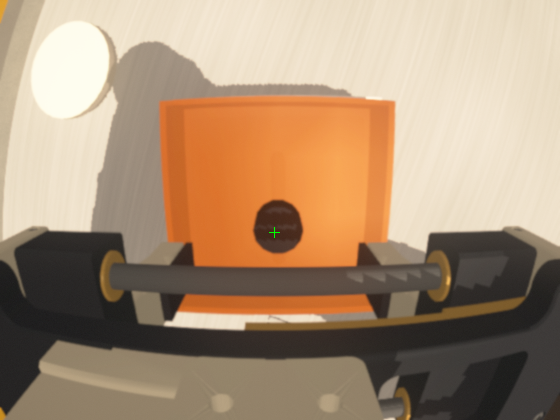

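The knob's top is centred at about (278,225) px, only a few pixels from the predicted cross.

Run:
```python
from h import *
d=load("w1.npz")
cv2.imwrite("pics/w1c.png",cv2.resize(d["pixels"][180:270,220:340],None,fx=6,fy=6,interpolation=2))
print(watz(d,d,[[278,225]],.178),watz(d,d,[[161,101],[394,101]],.138))
P=watz(d,d,[[161,101],[394,101]],.138);e=P[1]-P[0];print(np.arctan2(e[1],e[0]),np.linalg.norm(e))
```

```text
[[ 0.53935739 -0.19255104  0.178     ]] [[ 0.65310518 -0.24632626  0.138     ]
 [ 0.48149764 -0.30473854  0.138     ]]
-2.8135109159152285 0.1812764240786318
```

View pics/w1c.png

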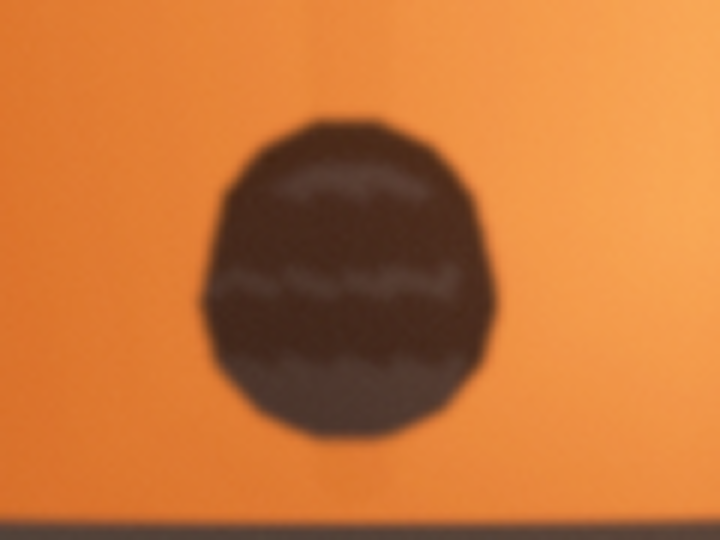

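Run:
```python
from h import *
d=load("w1.npz");p=cv2.resize(d["pixels"][180:270,220:340],None,fx=6,fy=6,interpolation=2)
t=np.linspace(0,6.28,40)
for c,col in (((.540,-.1885),(0,255,0)),((.540,-.194),(255,255,0))):
  for z in (.178,.156):
    X=np.c_[c[0]+.017*np.cos(t),c[1]+.017*np.sin(t),0*t+z]
    q=((wproj(d,d,X)-[220,180]+.5)*6-.5).round().astype(int);cv2.polylines(p,[q],True,col,1)
cv2.imwrite("pics/w1d.png",p)
```

```text
(no output)
```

View pics/w1d.png

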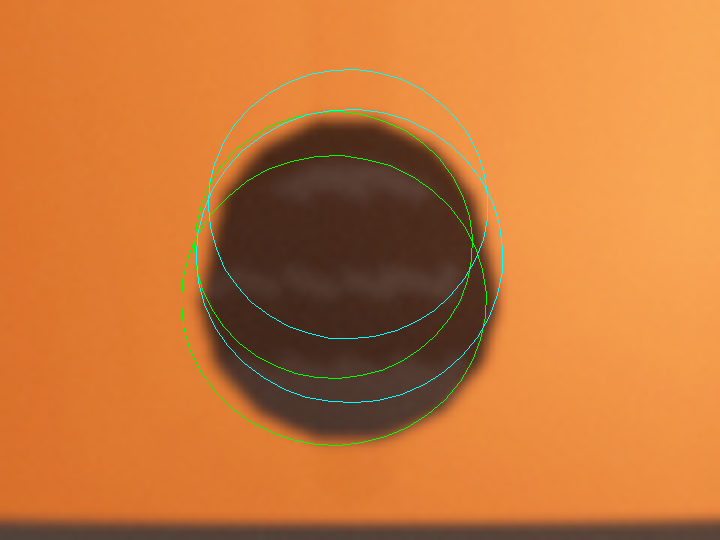

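The predicted outline (green) fits the knob to within 2 px, so the knob is at about (0.539,-0.1885). I descend and then close.

Emit:
step_arm(
  delta_pos=[
    [-0.1, 0, -1],
    [-0.1, 0, -2.5],
    [-0.1, 0, -4],
    [-0.1, 0, -5.3],
    [-0.1, 0, -6.4],
    [-0.1, 0, -7.2],
    [-0.1, 0, -7.7],
    [-0.1, 0, -7.9],
    [-0.1, 0, -7.9],
    [-0.1, 0, -7.9],
    [-0.1, 0, -7.9],
    [-0.1, 0, -7.9],
    [-0.1, 0, -7.9],
    [-0.1, 0, -7.9],
    [-0.1, 0, -7.9],
  ],
  turn=[
    [0, 0, 0],
    [0, 0, 0],
    [0, 0, 0],
    [0, 0, 0],
    [0, 0, 0],
    [0, 0, 0],
    [0, 0, 0],
    [0, 0, 0],
    [0, 0, 0],
    [0, 0, 0],
    [0, 0, 0],
    [0, 0, 0],
    [0, 0, 0],
    [0, 0, 0],
    [0, 0, 0],
  ],
  fingers=[-1, -1, -1, -1, -1, -1, -1, -1, -1, 1, 1, 1, 1, 1, 1],
)

```text
clock: 2.82
eef_pos: [0.5393, -0.1886, 0.3258]
tool_rot: [-2.554, 1.829, -0.0]
force: [-0.5, 0.3, 0.4]
finger_gap: 0.0531
```

Emit:
step_arm(
  delta_pos=[
    [0, 0, 0],
    [0, 0, 0],
    [0, 0, 0],
    [0, 0, 0],
    [0, 0, 0],
    [0, 0, 0],
    [0, 0, 0],
    [0, 0, 0],
  ],
  turn=[
    [0, 0, 0],
    [0, 0, 0],
    [0, 0, 0],
    [0, 0, 0],
    [0, 0, 0],
    [0, 0, 0],
    [0, 0, 0],
    [0, 0, 0],
  ],
  fingers=[1, 1, 1, 1, 1, 1, 1, 1],
)

```text
clock: 3.48
eef_pos: [0.5392, -0.1886, 0.3257]
tool_rot: [2.554, -1.829, -0.0]
force: [-1.0, -0.3, 0.3]
finger_gap: 0.0328
```

Emit:
step_arm(
  delta_pos=[
    [0, 0, 0.2],
    [0, 0, 0.6],
    [0, 0, 1.2],
    [0, 0, 2],
    [0, 0, 3],
    [0, 0, 4],
    [0, 0, 5],
    [0, 0, 6],
    [0, 0, 7],
    [0, 0, 8],
    [0, 0, 8.6],
    [0, 0, 9],
    [0, 0, 9],
    [0, 0, 9],
  ],
  turn=[
    [0, 0, 0],
    [0, 0, 0],
    [0, 0, 0],
    [0, 0, 0],
    [0, 0, 0],
    [0, 0, 0],
    [0, 0, 0],
    [0, 0, 0],
    [0, 0, 0],
    [0, 0, 0],
    [0, 0, 0],
    [0, 0, 0],
    [0, 0, 0],
    [0, 0, 0],
  ],
  fingers=[1, 1, 1, 1, 1, 1, 1, 1, 1, 1, 1, 1, 1, 1],
)

```text
clock: 4.65
eef_pos: [0.5392, -0.1886, 0.4155]
tool_rot: [-2.554, 1.829, 0.0]
force: [0.2, 0.7, -2.9]
finger_gap: 0.0333
```

Run:
```python
from plant import ctrl
from h import *
s=ctrl.sense();print(s["clock"],s["eef_pos"],s["force"],s["finger_gap"],s["joint_positions"])
d=ctrl.get_image("scene");cv2.imwrite("pics/s2.png",d["pixels"])
d=ctrl.get_image("top");cv2.imwrite("pics/t2.png",d["pixels"]);np.savez("top2.npz",**d)
```

```text
4.65 [ 0.53920998 -0.1885673   0.41547325] [ 0.23631575  0.73235441 -2.93378512] 0.0333487261858851 [ 5.91539673e-03  1.81928597e-01 -2.05175372e-01 -2.50410774e-04
 -1.18388611e+00  3.22071503e-01]
```

View pics/s2.png

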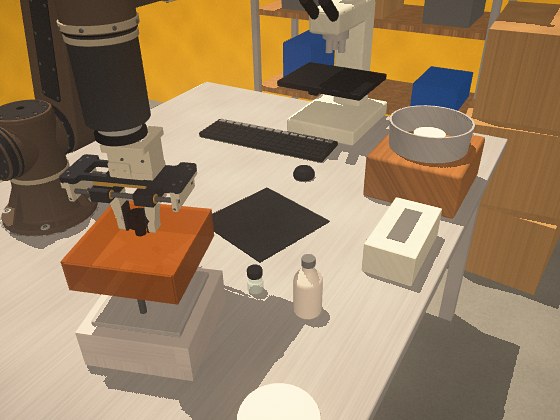

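View pics/t2.png

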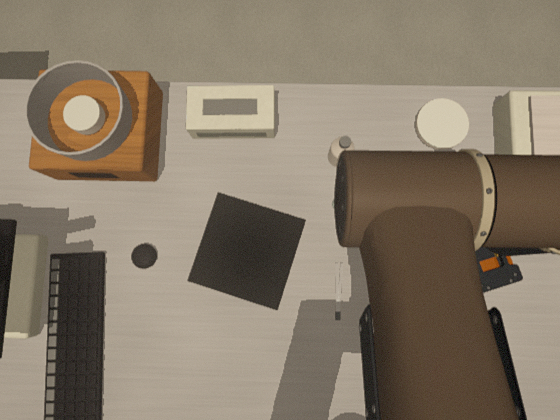

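The cover is up and level, about 9 cm above the rim and clear of the handle. The force has dropped by 3 N, which matches its weight. I carry it to the mat and turn it to match the mat.

Emit:
step_arm(
  delta_pos=[
    [0, 0.2, 0],
    [0, 0.7, 0],
    [-0.1, 1.4, 0],
    [-0.1, 2.4, 0],
    [-0.2, 3.6, 0],
    [-0.3, 5, 0],
    [-0.3, 6.5, 0],
    [-0.4, 8, 0],
    [-0.5, 9.5, 0],
    [-0.6, 11, 0],
    [-0.7, 12.5, 0],
    [-0.8, 14, 0],
    [-0.8, 15.5, 0],
    [-0.9, 17, 0],
    [-1.0, 18.5, 0],
    [-1.1, 20, 0],
    [-1.2, 21.5, 0],
    [-1.2, 23, 0],
    [-1.3, 24.5, 0],
    [-1.4, 26, 0],
  ],
  turn=[
    [0, 0, 0],
    [0, 0, -0.01],
    [0, 0, -0.02],
    [0, 0, -0.04],
    [0, 0, -0.06],
    [0, 0, -0.08],
    [0, 0, -0.1],
    [0, 0, -0.12],
    [0, 0, -0.14],
    [0, 0, -0.16],
    [0, 0, -0.18],
    [0, 0, -0.2],
    [0, 0, -0.22],
    [0, 0, -0.24],
    [0, 0, -0.26],
    [0, 0, -0.28],
    [0, 0, -0.3],
    [0, 0, -0.32],
    [0, 0, -0.34],
    [0, 0, -0.36],
  ],
  fingers=[1, 1, 1, 1, 1, 1, 1, 1, 1, 1, 1, 1, 1, 1, 1, 1, 1, 1, 1, 1],
)

```text
clock: 6.42
eef_pos: [0.5249, 0.0727, 0.4156]
tool_rot: [-2.184, 2.258, 0.0]
force: [0.5, -0.1, -2.9]
finger_gap: 0.0336
```

Emit:
step_arm(
  delta_pos=[
    [-0.1, 1.5, 0],
    [-0.2, 3, 0],
    [-0.2, 4.5, 0],
    [-0.3, 6, 0],
    [-0.4, 7.5, 0],
    [-0.5, 9, 0],
    [-0.5, 10.5, 0],
    [-0.6, 11.8, 0],
    [-0.7, 13, 0],
    [-0.7, 13.9, 0],
    [-0.8, 14.5, 0],
    [-0.8, 14.9, 0],
    [-0.8, 15, 0],
    [-0.8, 15, 0],
    [-0.8, 15, 0],
    [-0.8, 15, 0],
  ],
  turn=[
    [0, 0, -0.02],
    [0, 0, -0.04],
    [0, 0, -0.06],
    [0, 0, -0.08],
    [0, 0, -0.1],
    [0, 0, -0.12],
    [0, 0, -0.14],
    [0, 0, -0.16],
    [0, 0, -0.18],
    [0, 0, -0.2],
    [0, 0, -0.22],
    [0, 0, -0.235],
    [0, 0, -0.245],
    [0, 0, -0.25],
    [0, 0, -0.25],
    [0, 0, -0.25],
  ],
  fingers=[1, 1, 1, 1, 1, 1, 1, 1, 1, 1, 1, 1, 1, 1, 1, 1],
)

```text
clock: 7.75
eef_pos: [0.5173, 0.2211, 0.4157]
tool_rot: [1.887, -2.512, 0.0]
force: [-0.1, 0.1, -2.7]
finger_gap: 0.0327
```

Run:
```python
from plant import ctrl
from h import *
s=ctrl.sense();print(s["clock"],s["eef_pos"],s["tool_rot"],s["force"],s["finger_gap"],s["joint_positions"])
d=ctrl.get_image("scene");cv2.imwrite("pics/s3.png",d["pixels"])
d=ctrl.get_image("top");cv2.imwrite("pics/t3.png",d["pixels"]);np.savez("top3.npz",**d)
d=ctrl.get_image("wrist");cv2.imwrite("pics/w3.png",d["pixels"]);np.savez("w3.npz",**d,**s)
```

```text
7.75 [0.51725466 0.2210952  0.41569436] [ 1.88708247e+00 -2.51160578e+00  5.42421002e-05] [-0.08121073  0.10049696 -2.7354752 ] 0.03274648767194857 [ 7.51886033e-01  1.67152349e-01 -2.23150668e-01  3.04645690e-05
 -1.18055407e+00 -1.03397123e+00]
```

View pics/s3.png

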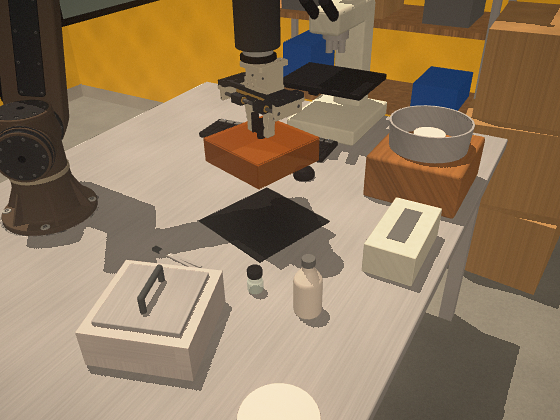

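View pics/t3.png

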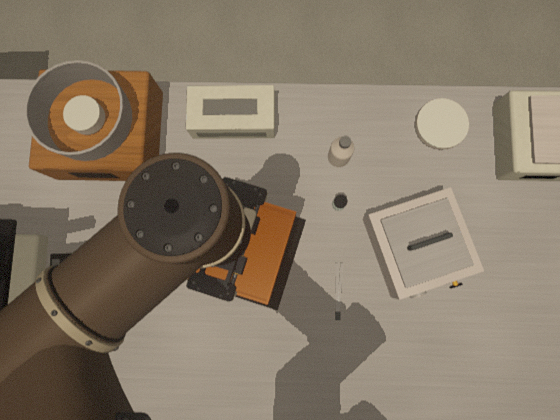

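View pics/w3.png

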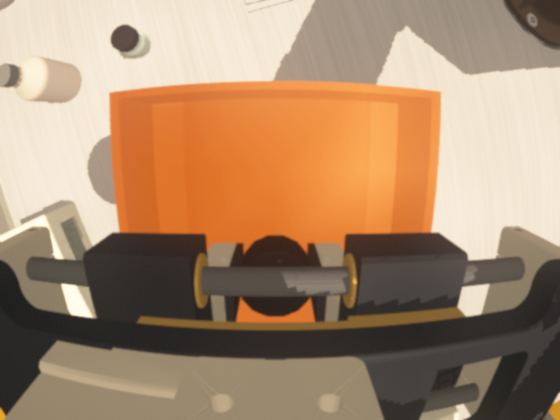

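The cover is held level over the mat. The uncovered lid is visible at about (427,243) px, with its bar running from (409,247) to (452,235). I lower to about 4 mm above the mat, then creep down.

Emit:
step_arm(
  delta_pos=[
    [0, 0, -0.3],
    [0, 0, -1],
    [0, 0, -2],
    [0, 0, -3.2],
    [0, 0, -4.5],
    [0, 0, -5.8],
    [0, 0, -7.1],
    [0, 0, -8.4],
    [0, 0, -9.7],
    [0, 0, -11],
    [0, 0, -12.2],
    [0, 0, -13.3],
    [0, 0, -14.2],
    [0, 0, -15],
    [0, 0, -15.5],
    [0, 0, -15.9],
    [0, 0, -16.1],
    [0, 0, -16.2],
    [0, 0, -16.2],
  ],
  turn=[
    [0, 0, 0],
    [0, 0, 0],
    [0, 0, 0],
    [0, 0, 0],
    [0, 0, 0],
    [0, 0, 0],
    [0, 0, 0],
    [0, 0, 0],
    [0, 0, 0],
    [0, 0, 0],
    [0, 0, 0],
    [0, 0, 0],
    [0, 0, 0],
    [0, 0, 0],
    [0, 0, 0],
    [0, 0, 0],
    [0, 0, 0],
    [0, 0, 0],
    [0, 0, 0],
  ],
  fingers=[1, 1, 1, 1, 1, 1, 1, 1, 1, 1, 1, 1, 1, 1, 1, 1, 1, 1, 1],
)

```text
clock: 9.48
eef_pos: [0.5174, 0.2215, 0.2538]
tool_rot: [-1.887, 2.511, 0.0]
force: [0.8, 0.6, -2.7]
finger_gap: 0.0327
```

Emit:
step_arm(
  delta_pos=[
    [0, 0, -0.05],
    [0, 0, -0.1],
    [0, 0, -0.15],
    [0, 0, -0.2],
    [0, 0, -0.25],
    [0, 0, -0.3],
    [0, 0, -0.3],
  ],
  turn=[
    [0, 0, 0],
    [0, 0, 0],
    [0, 0, 0],
    [0, 0, 0],
    [0, 0, 0],
    [0, 0, 0],
    [0, 0, 0],
  ],
  fingers=[1, 1, 1, 1, 1, 1, 1],
)

```text
clock: 10.07
eef_pos: [0.5173, 0.2214, 0.2506]
tool_rot: [1.887, -2.512, -0.0]
force: [-0.2, -0.6, -3.7]
finger_gap: 0.0335
```

Emit:
step_arm(
  delta_pos=[
    [0, 0, -0.03],
    [0, 0, -0.06],
    [0, 0, -0.09],
    [0, 0, -0.12],
    [0, 0, -0.12],
  ],
  turn=[
    [0, 0, 0],
    [0, 0, 0],
    [0, 0, 0],
    [0, 0, 0],
    [0, 0, 0],
  ],
  fingers=[1, 1, 1, 1, 1],
)

```text
clock: 10.48
eef_pos: [0.5173, 0.2214, 0.2496]
tool_rot: [-1.887, 2.511, -0.0]
force: [-1.2, -0.4, -0.2]
finger_gap: 0.033
```

The mat now carries the weight. I go a touch further and then open.

Emit:
step_arm(
  delta_pos=[
    [0, 0, -0.03],
    [0, 0, -0.03],
  ],
  turn=[
    [0, 0, 0],
    [0, 0, 0],
  ],
  fingers=[1, 1],
)

```text
clock: 10.65
eef_pos: [0.5173, 0.2214, 0.2496]
tool_rot: [-1.887, 2.511, -0.0]
force: [-2.3, -1.1, 4.0]
finger_gap: 0.0332
```

Emit:
step_arm(
  delta_pos=[
    [0, 0, 0],
    [0, 0, 0],
    [0, 0, 0],
    [0, 0, 0],
    [0, 0, 0],
    [0, 0, 0],
    [0, 0, 0],
    [0, 0, 0],
    [0, 0, 0],
    [0, 0, 0],
  ],
  turn=[
    [0, 0, 0],
    [0, 0, 0],
    [0, 0, 0],
    [0, 0, 0],
    [0, 0, 0],
    [0, 0, 0],
    [0, 0, 0],
    [0, 0, 0],
    [0, 0, 0],
    [0, 0, 0],
  ],
  fingers=[-1, -1, -1, -1, -1, -1, -1, -1, -1, -1],
)

```text
clock: 11.48
eef_pos: [0.5173, 0.2214, 0.2492]
tool_rot: [1.887, -2.512, -0.0]
force: [0.9, 0.2, -0.1]
finger_gap: 0.0868
```

Emit:
step_arm(
  delta_pos=[
    [0, 0, 0.3],
    [0, 0, 1],
    [0, 0, 2],
    [0, 0, 3.2],
    [0, 0, 4.6],
    [0, 0, 6.2],
    [0, 0, 8],
    [0, 0, 10],
    [0, 0, 12],
    [0, 0, 14],
    [0, 0, 15.5],
    [0, 0, 16.5],
    [0, 0, 17],
    [0, 0, 17],
  ],
  turn=[
    [0, 0, 0],
    [0, 0, 0],
    [0, 0, 0],
    [0, 0, 0],
    [0, 0, 0],
    [0, 0, 0],
    [0, 0, 0],
    [0, 0, 0],
    [0, 0, 0],
    [0, 0, 0],
    [0, 0, 0],
    [0, 0, 0],
    [0, 0, 0],
    [0, 0, 0],
  ],
  fingers=[-1, -1, -1, -1, -1, -1, -1, -1, -1, -1, -1, -1, -1, -1],
)

```text
clock: 12.65
eef_pos: [0.5173, 0.2213, 0.4206]
tool_rot: [-1.886, 2.51, 0.0]
force: [0.5, -0.5, -0.2]
finger_gap: 0.0876
```

Run:
```python
from plant import ctrl
from h import *
s=ctrl.sense();print(s["clock"],s["eef_pos"],s["tool_rot"],s["force"],s["finger_gap"])
d=ctrl.get_image("scene");cv2.imwrite("pics/s4.png",d["pixels"])
d=load("top3.npz");cv2.imwrite("pics/c4.png",cv2.resize(d["pixels"][180:300,360:500],None,fx=5,fy=5,interpolation=2))
```

```text
12.65 [0.51732922 0.22134962 0.42057221] [-1.88586867e+00  2.50983445e+00  2.15435910e-04] [ 0.49830209 -0.49597978 -0.21202507] 0.08758794066503679
```

View pics/s4.png

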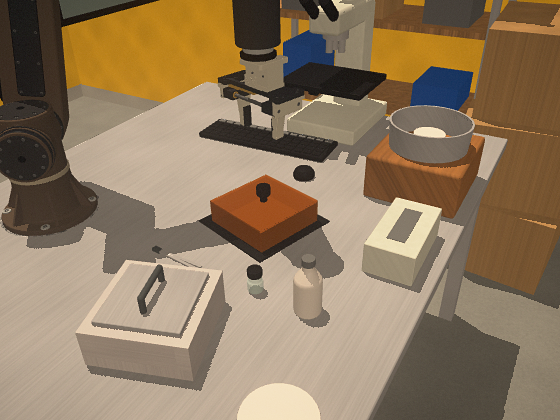

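View pics/c4.png

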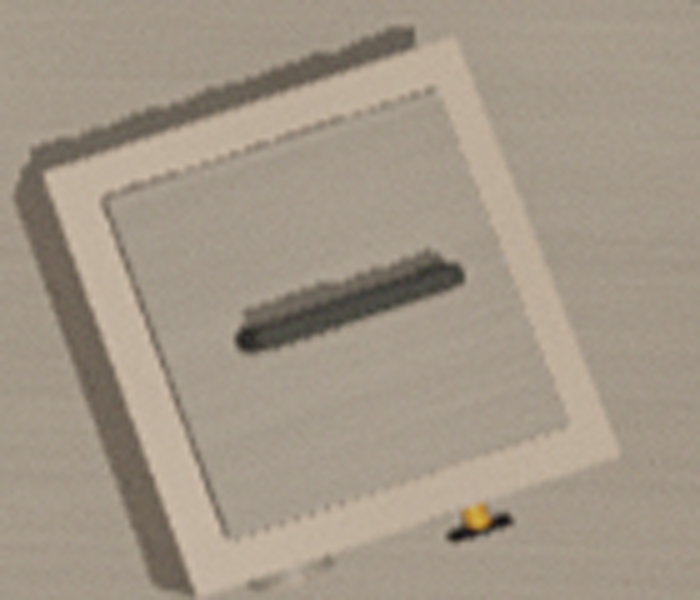

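The cover sits centred and aligned on the mat. Reading the enlarged crop:
- **Rim corners:** (43,170), (455,38), (620,455), (198,598)
- **Lid corners:** (104,195), (438,90), (572,430), (228,540)
- **Bar ends:** (236,341), (464,272)

Run:
```python
from h import *
d=load("top3.npz")
f=lambda c,s,o:(np.array(c,float)+.5)/s-.5+o
def rep(n,P):
    P=P[:,:2];e=[P[(i+1)%4]-P[i] for i in range(4)]
    print(n,P.mean(0),np.round([np.linalg.norm(x) for x in e],4),np.round([(np.arctan2(x[1],x[0])+np.pi/4)%(np.pi/2)-np.pi/4 for x in e],4))
rep("rim",atz(d,f([(43,170),(455,38),(620,455),(198,598)],5,[360,180]),.08))
rep("lid",atz(d,f([(104,195),(438,90),(572,430),(228,540)],5,[360,180]),.09))
B=atz(d,f([(236,341),(464,272)],5,[360,180]),.122)
e=B[0]-B[1];print("bar",B.mean(0),np.linalg.norm(e),np.arctan2(e[1],e[0])-np.pi/2)
```

```text
rim [ 0.5386247  -0.18771196] [0.1995 0.1993 0.1997 0.2013] [0.3314 0.34   0.3413 0.3392]
lid [ 0.53806378 -0.18741486] [0.1593 0.1605 0.1605 0.1605] [0.3254 0.341  0.3253 0.3335]
bar [ 0.53791144 -0.18339866  0.122     ] 0.1034717674924118 0.31250544486261544
```

Emit:
step_arm(
  delta_pos=[
    [0, -0.5, 0],
    [0.1, -2, 0],
    [0.2, -4, 0],
    [0.3, -6.5, 0],
    [0.5, -9.5, 0],
    [0.6, -12.5, 0],
    [0.8, -15.5, 0],
    [1, -18.5, 0],
    [1.1, -21.5, 0],
    [1.3, -24.5, 0],
    [1.4, -27.5, 0],
    [1.6, -30.5, 0],
    [1.7, -33.5, 0],
    [1.8, -36, 0],
    [1.9, -38, 0],
    [2, -39.5, 0],
    [2.1, -40.4, 0],
    [2.1, -40.9, 0],
    [2.1, -40.9, 0],
    [2.1, -40.9, 0],
  ],
  turn=[
    [0, 0, 0.01],
    [0, 0, 0.04],
    [0, 0, 0.07],
    [0, 0, 0.11],
    [0, 0, 0.15],
    [0, 0, 0.19],
    [0, 0, 0.23],
    [0, 0, 0.27],
    [0, 0, 0.31],
    [0, 0, 0.35],
    [0, 0, 0.39],
    [0, 0, 0.43],
    [0, 0, 0.47],
    [0, 0, 0.51],
    [0, 0, 0.55],
    [0, 0, 0.58],
    [0, 0, 0.6],
    [0, 0, 0.615],
    [0, 0, 0.615],
    [0, 0, 0.615],
  ],
  fingers=[-1, -1, -1, -1, -1, -1, -1, -1, -1, -1, -1, -1, -1, -1, -1, -1, -1, -1, -1, -1],
)

```text
clock: 14.37
eef_pos: [0.5381, -0.1876, 0.4184]
tool_rot: [2.558, -1.823, -0.002]
force: [-0.6, 0.5, -0.1]
finger_gap: 0.0879
```

Emit:
step_arm(
  delta_pos=[
    [0, 0, -1],
    [0, 0, -2.5],
    [0, 0, -4.2],
    [0, 0, -5.8],
    [0, 0, -6.8],
    [0, 0, -7.3],
    [0, 0, -7.5],
    [0, 0, -7.5],
  ],
  turn=[
    [0, 0, 0],
    [0, 0, 0],
    [0, 0, 0],
    [0, 0, 0],
    [0, 0, 0],
    [0, 0, 0],
    [0, 0, 0],
    [0, 0, 0],
  ],
  fingers=[-1, -1, -1, -1, -1, -1, -1, -1],
)

```text
clock: 15.03
eef_pos: [0.5384, -0.1873, 0.344]
tool_rot: [2.559, -1.822, -0.0]
force: [-0.3, 0.4, -0.5]
finger_gap: 0.0876
```

Run:
```python
from plant import ctrl
from h import *
s=ctrl.sense();d=ctrl.get_image("wrist")
R=Ro.from_rotvec(s["tool_rot"]).as_matrix()
print(s["clock"],s["eef_pos"],np.round(R,4),s["force"],s["finger_gap"],np.arctan(R[1,1]/R[0,1]))
p=d["pixels"].copy();c,n=np.cos(.335),np.sin(.335)
def W(x,y,z):return [.538+c*x-n*y,-.1877+n*x+c*y,z]
q=wproj(d,s,[W(0,y,.126) for y in(-.048,.048)]+[W(x,-.08,.09) for x in(-.08,.08)])
for x in q: cv2.drawMarker(p,tuple(int(round(v)) for v in x),(0,255,0),0,8)
cv2.imwrite("pics/w4.png",p);np.savez("w4.npz",**d,**s)
```

```text
15.0333 [ 0.53844753 -0.18734682  0.34401132] [[ 3.273e-01 -9.449e-01 -3.000e-04]
 [-9.449e-01 -3.273e-01 -1.000e-04]
 [-0.000e+00  4.000e-04 -1.000e+00]] [-0.28403091  0.35142534 -0.46998018] 0.08762720956144693 0.33341034951111753
```

View pics/w4.png

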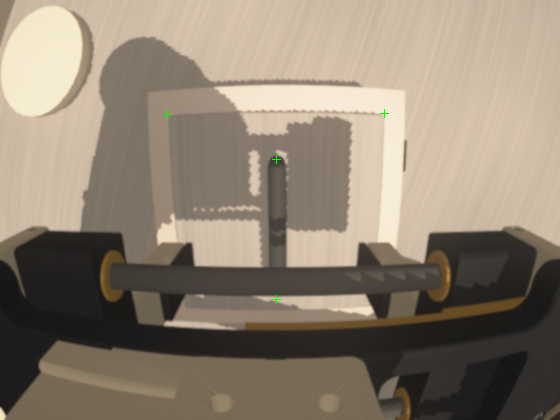

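The wrist view has the bar at column 277, vertical, with its far end at (277,158). That lies on the prediction, so I descend 6.5 cm and close.

Emit:
step_arm(
  delta_pos=[
    [0, 0, -1],
    [0, 0, -2.3],
    [0, 0, -3.6],
    [0, 0, -4.8],
    [0, 0, -5.7],
    [0, 0, -6.2],
    [0, 0, -6.5],
    [0, 0, -6.5],
    [0, 0, -6.5],
  ],
  turn=[
    [0, 0, 0],
    [0, 0, 0],
    [0, 0, 0],
    [0, 0, 0],
    [0, 0, 0],
    [0, 0, 0],
    [0, 0, 0],
    [0, 0, 0],
    [0, 0, 0],
  ],
  fingers=[-1, -1, -1, -1, -1, -1, -1, -1, -1],
)

```text
clock: 15.83
eef_pos: [0.5386, -0.1876, 0.2796]
tool_rot: [-2.559, 1.822, -0.001]
force: [0.0, 0.5, -0.6]
finger_gap: 0.0877
```

Emit:
step_arm(
  delta_pos=[
    [0, 0, 0],
    [0, 0, 0],
    [0, 0, 0],
    [0, 0, 0],
    [0, 0, 0],
    [0, 0, 0],
    [0, 0, 0],
    [0, 0, 0],
    [0, 0, 0],
    [0, 0, 0],
    [0, 0, 0],
    [0, 0, 0],
    [0, 0, 0],
    [0, 0, 0],
    [0, 0, 0],
    [0, 0, 0],
    [0, 0, 0],
    [0, 0, 0],
  ],
  turn=[
    [0, 0, 0],
    [0, 0, 0],
    [0, 0, 0],
    [0, 0, 0],
    [0, 0, 0],
    [0, 0, 0],
    [0, 0, 0],
    [0, 0, 0],
    [0, 0, 0],
    [0, 0, 0],
    [0, 0, 0],
    [0, 0, 0],
    [0, 0, 0],
    [0, 0, 0],
    [0, 0, 0],
    [0, 0, 0],
    [0, 0, 0],
    [0, 0, 0],
  ],
  fingers=[1, 1, 1, 1, 1, 1, 1, 1, 1, 1, 1, 1, 1, 1, 1, 1, 1, 1],
)

```text
clock: 17.33
eef_pos: [0.5379, -0.1877, 0.2791]
tool_rot: [2.558, -1.822, -0.001]
force: [-4.4, -1.0, 2.8]
finger_gap: 0.0111
```

Emit:
step_arm(
  delta_pos=[
    [0, 0, 0.04],
    [0, 0, 0.08],
    [0, 0, 0.12],
    [0, 0, 0.16],
    [0, 0, 0.2],
    [0, 0, 0.2],
  ],
  turn=[
    [0, 0, 0],
    [0, 0, 0],
    [0, 0, 0],
    [0, 0, 0],
    [0, 0, 0],
    [0, 0, 0],
  ],
  fingers=[1, 1, 1, 1, 1, 1],
)

```text
clock: 17.83
eef_pos: [0.5379, -0.1874, 0.2798]
tool_rot: [2.558, -1.823, -0.003]
force: [1.0, -2.0, -17.4]
finger_gap: 0.0112
```

Emit:
step_arm(
  delta_pos=[
    [0, 0, 0.03],
    [0, 0, 0.06],
    [0, 0, 0.09],
    [0, 0, 0.12],
    [0, 0, 0.15],
    [0, 0, 0.18],
    [0, 0, 0.2],
    [0, 0, 0.2],
  ],
  turn=[
    [0, 0, 0],
    [0, 0, 0],
    [0, 0, 0],
    [0, 0, 0],
    [0, 0, 0],
    [0, 0, 0],
    [0, 0, 0],
    [0, 0, 0],
  ],
  fingers=[1, 1, 1, 1, 1, 1, 1, 1],
)

```text
clock: 18.5
eef_pos: [0.5386, -0.1877, 0.2842]
tool_rot: [-2.559, 1.822, -0.002]
force: [-2.1, 0.4, -8.3]
finger_gap: 0.0109
```

The peak is passed: the force fell from 17 to 8 N at about 5 mm of rise, with no slip in the opening. I continue gently.

Emit:
step_arm(
  delta_pos=[
    [0, 0, 0.05],
    [0, 0, 0.1],
    [0, 0, 0.15],
    [0, 0, 0.2],
    [0, 0, 0.25],
    [0, 0, 0.3],
    [0, 0, 0.4],
    [0, 0, 0.5],
    [0, 0, 0.6],
    [0, 0, 0.7],
    [0, 0, 0.8],
    [0, 0, 0.9],
    [0, 0, 1.0],
    [0, 0, 1.1],
    [0, 0, 1.2],
    [0, 0, 1.3],
    [0, 0, 1.4],
    [0, 0, 1.5],
    [0, 0, 1.5],
  ],
  turn=[
    [0, 0, 0],
    [0, 0, 0],
    [0, 0, 0],
    [0, 0, 0],
    [0, 0, 0],
    [0, 0, 0],
    [0, 0, 0],
    [0, 0, 0],
    [0, 0, 0],
    [0, 0, 0],
    [0, 0, 0],
    [0, 0, 0],
    [0, 0, 0],
    [0, 0, 0],
    [0, 0, 0],
    [0, 0, 0],
    [0, 0, 0],
    [0, 0, 0],
    [0, 0, 0],
  ],
  fingers=[1, 1, 1, 1, 1, 1, 1, 1, 1, 1, 1, 1, 1, 1, 1, 1, 1, 1, 1],
)

```text
clock: 20.08
eef_pos: [0.5384, -0.1876, 0.2984]
tool_rot: [-2.559, 1.822, -0.001]
force: [0.2, 0.2, -5.3]
finger_gap: 0.0112
```

Emit:
step_arm(
  delta_pos=[
    [0, 0, 0.1],
    [0, 0, 0.2],
    [0, 0, 0.3],
    [0, 0, 0.4],
    [0, 0, 0.5],
    [0, 0, 0.6],
    [0, 0, 0.7],
    [0, 0, 0.8],
    [0, 0, 0.9],
    [0, 0, 0.9],
    [0, 0, 0.9],
  ],
  turn=[
    [0, 0, 0],
    [0, 0, 0],
    [0, 0, 0],
    [0, 0, 0],
    [0, 0, 0],
    [0, 0, 0],
    [0, 0, 0],
    [0, 0, 0],
    [0, 0, 0],
    [0, 0, 0],
    [0, 0, 0],
  ],
  fingers=[1, 1, 1, 1, 1, 1, 1, 1, 1, 1, 1],
)

```text
clock: 21.0
eef_pos: [0.5383, -0.1876, 0.3073]
tool_rot: [-2.559, 1.822, -0.0]
force: [0.6, 0.2, -3.8]
finger_gap: 0.0114
```

```bash
cat > chk.py <<'E'
from plant import ctrl
from h import *
import sys
k=sys.argv[1]
s=ctrl.sense();d=ctrl.get_image("wrist");R=Ro.from_rotvec(s["tool_rot"]).as_matrix()
print(s["clock"],s["eef_pos"],np.round(R[:,2],4),s["force"],s["moment"],s["finger_gap"],np.abs(s["qvel"]).max())
cv2.imwrite(f"pics/w{k}.png",d["pixels"]);np.savez(f"w{k}.npz",**d,**s)
d=ctrl.get_image("scene");np.savez(f"scene{k}.npz",**d);p=d["pixels"]
cv2.imwrite(f"pics/s{k}.png",p)
cv2.imwrite(f"pics/sc{k}.png",cv2.resize(p[200:390,60:260],None,fx=3.1,fy=3.1,interpolation=2))
C0=np.argwhere(d["range_z"]>0);z=d["range_z"][C0[:,0],C0[:,1]]
X=(np.c_[C0[:,1],C0[:,0],np.ones(len(C0))]@np.linalg.inv(d["mtx"]).T*z[:,None]-d["t"])@d["R"]
c,n=np.cos(.335),np.sin(.335);q=(X[:,:2]-[.538,-.1877])@np.array([[c,-n],[n,c]])
m=(abs(q).max(1)<.074)&(X[:,2]>.1)&(X[:,2]<.135)&(np.abs(q[:,0])>.03)
A=np.c_[q[m],np.ones(m.sum())];w=np.ones(m.sum(),bool)
for _ in range(6):
    f=np.linalg.lstsq(A[w],X[m][w,2],rcond=None)[0];w=abs(X[m][:,2]-A@f)<.004
print("plate top plane slopes,z",f,w.sum(),m.sum())
mm=(abs(q).max(1)<.097)&(abs(q).max(1)>.085)&(X[:,2]>.06)&(X[:,2]<.1);print("rim z",np.median(X[mm,2]),mm.sum())
E
python3 chk.py 5
```

```text
21.0 [ 0.53834023 -0.18759359  0.3072527 ] [ 2.e-04 -0.e+00 -1.e+00] [ 0.61294631  0.21037793 -3.78371057] [0.04464902 0.11837484 0.03464201] 0.011377216790734094 0.0017626194598934094
plate top plane slopes,z [ 0.00921199 -0.00088842  0.11789293] 2314 2314
rim z 0.07997893313644629 1217
```

View pics/sc5.png

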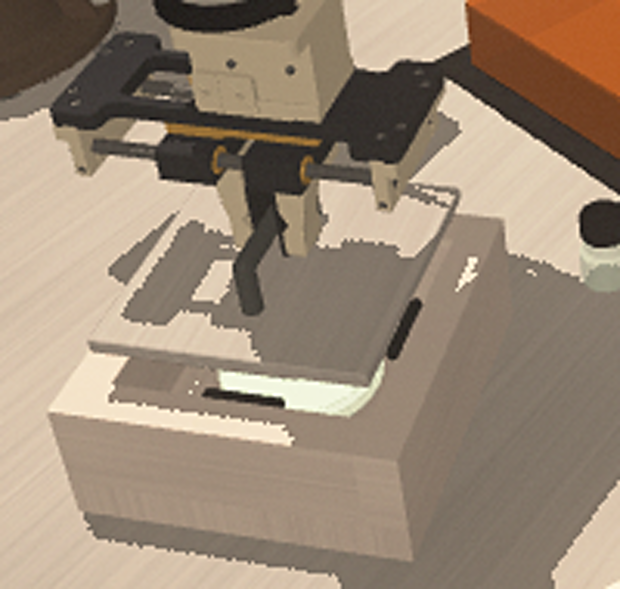

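View pics/w5.png

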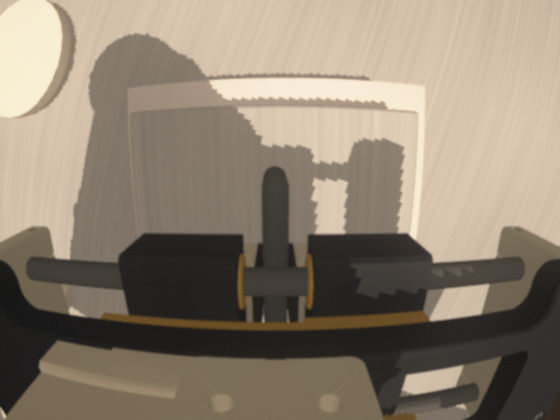

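View pics/s5.png

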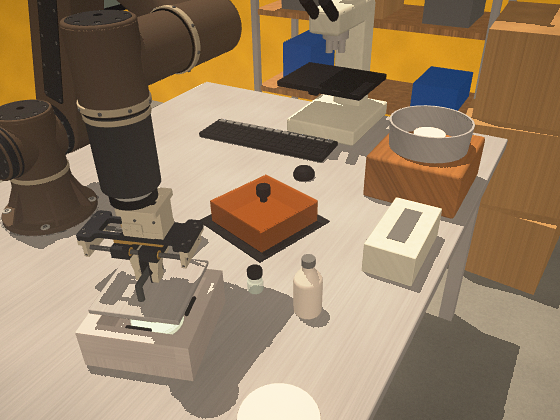

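The lid is free and held level: plane slopes are under 0.01 and the opening is unchanged. Its underside is about 28 mm above the seat, so I add 2 mm and let it settle.

Emit:
step_arm(
  delta_pos=[
    [0, 0, 0.1],
    [0, 0, 0.2],
    [0, 0, 0.2],
    [0, 0, 0.2],
    [0, 0, 0.2],
    [0, 0, 0.2],
    [0, 0, 0.2],
    [0, 0, 0.2],
    [0, 0, 0.2],
    [0, 0, 0.2],
  ],
  turn=[
    [0, 0, 0],
    [0, 0, 0],
    [0, 0, 0],
    [0, 0, 0],
    [0, 0, 0],
    [0, 0, 0],
    [0, 0, 0],
    [0, 0, 0],
    [0, 0, 0],
    [0, 0, 0],
  ],
  fingers=[1, 1, 1, 1, 1, 1, 1, 1, 1, 1],
)

```text
clock: 21.93
eef_pos: [0.5383, -0.1876, 0.3092]
tool_rot: [-2.559, 1.823, -0.0]
force: [0.8, -0.4, -4.2]
finger_gap: 0.0109
```

```bash
python3 chk.py 6
python3 - <<'E'
from h import *
# cover on mat: depth of top face
d=load("scene6.npz");C0=np.argwhere(d["range_z"]>0);z=d["range_z"][C0[:,0],C0[:,1]]
X=(np.c_[C0[:,1],C0[:,0],np.ones(len(C0))]@np.linalg.inv(d["mtx"]).T*z[:,None]-d["t"])@d["R"]
m=(abs(X[:,0]-.517)<.15)&(abs(X[:,1]-.221)<.15)&(X[:,2]>.056)&(X[:,2]<.067)
print(m.sum(),np.median(X[m,2]),cv2.minAreaRect(X[m][:,:2].astype(np.float32)))
E
```

```text
21.9333 [ 0.53833813 -0.1875994   0.30916062] [ 0. -0. -1.] [ 0.80818223 -0.35792072 -4.2267311 ] [-0.02298718  0.10570875  0.00952953] 0.010874054249178967 0.002099776796682268
plate top plane slopes,z [ 0.00911867 -0.00077071  0.11991493] 2335 2335
rim z 0.0799617761976302 1214
3080 0.06125323130807483 ((0.5176612138748169, 0.21844178438186646), (0.19044002890586853, 0.18974946439266205), 74.18058776855469)
```

View pics/sc6.png

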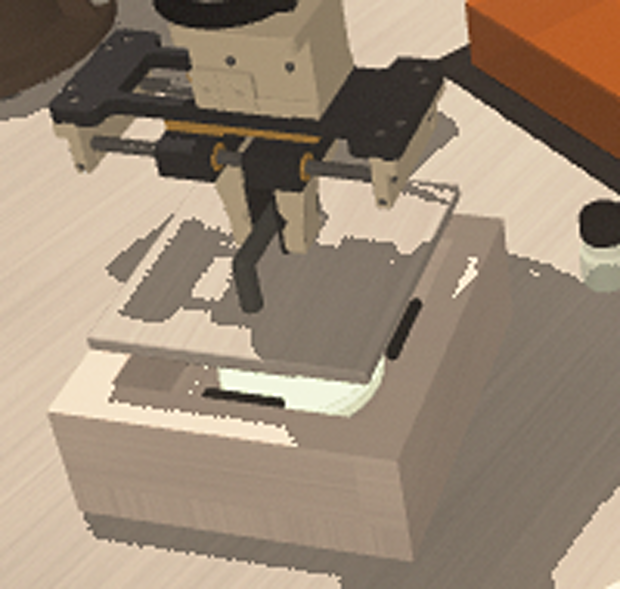

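The picture shows the lid level above the chamber with an even gap and the handle between the fingers. The cover is flat on the mat.

```bash
python3 -c "
from plant import ctrl
print(ctrl.close_job())"
```

```text
the job is handed in; nothing more can be done
None
```

The job is done and handed in at about 22 s: the cover is on the mat, and the lid is free of the gasket and held about 3 cm above its seat.

- **Cover:** I lifted it straight up by its knob, carried it over and turned it to match the mat. I lowered it until the mat took its weight (about 4 N of contact) and let go. In the last check its top was at 61 mm against 62 mm expected. Its fitted centre was about 3 mm from the mat's centre, which I put down to the side-on view; the release pose was within 1 mm of it.
- **Lid:** I pulled it slowly by the bar, and the highest force reading was about 17 N. It broke free with no slip in the grip, and about 4 N of weight was left. At hand-in its underside was 30 mm above the seat (plate top at 119.9 mm, rim at 80.0 mm). The arm was at rest, holding it centred.
- **Small disagreement:** the tool read exactly vertical, but the depth image showed the lid tilted by 0.009 rad (0.5°). I left that uncorrected.
- **Other objects:** none looked moved in the wide scene view taken just before the final 2 mm lift. I did not measure them.

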